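# Discard the dried-out marker

## Robot

A 6-joint arm with a two-finger parallel gripper is mounted at the origin on a cart in front of the work surface, level with it; the furniture and walls round the work are solid. World frame = base frame: x ahead of the robot, y to its left, z up, the work surface at z = 0. Lengths are in m, angles in rad, forces in N, time in s.
With the tool pointing down it reaches from about 0.3 to 0.775 m from the base axis. Payload 14.6 kg.
Tool frame: the origin (TCP) lies at the very end of the fingers, on their centre line; the grasp point (between the pads) lies 19 mm behind it; z points along the fingers, y is the line along which they close (so a half turn about z gives the same grasp; the last joint's range is limited). The gripper opens to 94 mm and grips with 3 to 60 N. Pads are 16 mm wide; open, the fingers measure 119 mm over their backs; the gripper's body (75 mm by 177 mm) begins 78 mm behind the grasp point.
Start: joints at [1.072, 0.3, 1.521, -0, 1.321, -0.067], TCP at [0.23, 0.5, 0.205] pointing down, gripper open.
Joint ranges: [-3.03, 3.03], [-0.79, 2.21], [0.23, 2.52], [-1.04, 4.18], [0, 3.07], [-2.55, 2.55]. Speed limits (rad/s): [2.22, 2.22, 2.57, 3.14, 3.14, 3.14].

## Interface

Orientations are given as [roll, pitch, yaw] about the fixed x, y, z axes, in that order (R = Rz(yaw) Ry(pitch) Rx(roll)).
In Python, from station import ctrl gives the robot as it stands. The module is installed in compiled form; this text tells all that it offers.
- The arm moves only by the tool play_rows, never from a script. Its argument "commands" is a list of rows, each a list of 7 numbers: the shift along the tool's x, y, z in m, then the turn, a rotation vector about the tool's x, y, z in degrees, then the closure, from -1 (fully open) to 1 (shut). A call has 1 to 20 rows; each row shifts and turns the commanded pose from where the row before left it, along the tool's axes as they then stand; what a row does not reach is not made up. A row lasts 1/12 s, in which the tool goes at most 41.7 mm and 7.16 degrees, less where a joint would pass 70% of its speed; a pose out of reach is approached as far as the arm can. A call is refused whole if a number of a shift passes 0.0417 or a number of a turn 7.16, either way. A call with a gripper value outside its range is refused whole. The fingers move at their own pace and stop on an object; "force" is the grip in N (left out, the last holds). Time passes only in rows, so rows that do not move let the fingers close. It gives the time, the measured TCP pose, the force, the opening and the grip force at its end, in the units of the state.
- ctrl.get_obs(): the state, without advancing time (a new reading comes with each control period).
- ctrl.camera(name): name is "scene" or "top" or "wrist"; returns the picture (480x640x3 uint8, blue, green, red); there is no depth.
- ctrl.camera_model(name): a dict with "fx", "fy", "cx", "cy" (pixels), "distortion" ([k1, k2, p1, p2, k3] as OpenCV has them; the pictures are not rectified), "rvec" (rotation vector, rad) and "tvec" (3), from world to camera coordinates, as OpenCV has them. Camera axes: x right, y down, z forward; pixel columns grow to the right and rows downward; lengths in m; the calibration is good to about 2 mm. A picture is of the moment at which its call begins: read the wrist's pose just before it. camera_model takes no time and is no camera call; for the wrist camera it gives the pose at the moment of the call.
- ctrl.hand_in(): hands the job in; it is judged then, once.
The state is a dict: "time_s": time; "qpos": joint angles; "joint_vel": joint speeds; "tau": joint torques, N m; "ee_pos": TCP position; "eef_rot": TCP orientation; "force": force on the tool from outside, world axes, zero at the start; "moment": the same for the moment, N m; "grip_width": finger opening in m; "grip_force": force on a finger pad.
Only numpy, scipy, OpenCV 4.12 (cv2) and the standard library are available. Lean on these libraries where they do the work, as an engineer would, in place of code of your own. Each camera call takes 0.05 s, during which the arm holds its last target. There are 200 camera calls.

## Task

The blue-capped marker has dried out. Pull it up out of the wooden pen stand and put it into the white discard beaker, leaving the beaker standing and the other two pens in the stand.

Things in the scene. Friction and masses are not known exactly. Their poses are not given: they have to be found in the camera images.
- marker_blue: Marker with grey-white barrel and blue cap, 136 mm long, 10 mm thick. The origin lies on one flat side at mid-length; +y runs along the length towards the foot, away from the cap (down in the stand); the centre line is 5 mm from the origin along +z. Stands cap up in one of the stand's three holes, which one varies; its clip points along the row. Loose, 20 g or so.
- marker_black: Marker with grey barrel and black cap, 136 mm long, 10 mm thick. The origin lies on one flat side at mid-length; +y runs along the length towards the foot, away from the cap (down in the stand); the centre line is 5 mm from the origin along +z. Stands cap up in one of the stand's three holes, which one varies; its clip points along the row. Loose, 20 g or so.
- pen_white: All-white pen, 142 mm long, 10 mm thick. The origin lies on one flat side at mid-length; +y runs along the length towards the foot, away from the cap (down in the stand); the centre line is 5 mm from the origin along +z. Stands cap up in one of the stand's three holes, which one varies; its clip points along the row. Loose, 20 g or so.
- stand: Fixed pen stand: light wood block 50 x 180 mm on a black foot 70 x 200 x 10 mm, top 60 mm above the bench. Three square holes 13 mm wide and 50 mm deep in a row along its y, at y = -60, 0 and +60 mm; each holds one pen, foot 10 mm and top 146 to 152 mm above the bench. Origin: centre of the underside, z up.
- beaker: White round beaker, open on top, no handle, 90 mm high, 80 mm across the rim (72 mm inside), narrowing to 64 mm (about 56 mm inside) at the bottom; inner floor 5 mm above its underside. Loose, 0.3 kg, empty. Origin: centre of the underside, z up. Always stands to the left (+y) of the stand.
Things that resemble listed ones, but are neither listed nor needed, are in the scene too. There is more than one size of the beaker; the job needs the middle-sized. There is more than one size of the marker_blue; the job needs the smaller.

How it is judged:
On the way:
1. the blue-capped marker is held by the fingers, lifted clear above the stand (z of marker_blue in the frame of stand above 0.13 m and contact force between the fingers and marker_blue above 0.3 N), for 0.1 s.
At the end, for the whole second after the job is handed in: The blue-capped marker rests inside the beaker (its middle within 40 mm of the beaker's axis, 20 to 85 mm above its underside), the beaker stands on the bench within 10 degrees of upright, and the other two pens stand in the stand, raised under 18 mm and within 10 degrees of upright (horizontal distance between marker_blue and beaker below 0.04 m and z of marker_blue in the frame of beaker between 0.02 and 0.085 m and linear speed of marker_blue below 0.03 m/s and angle between beaker's own z axis and vertical below 0.17 rad and height (world z) of beaker below 0.01 m and horizontal distance between each of marker_black, pen_white and stand below 0.085 m and z of each of marker_black, pen_white in the frame of stand below 0.1 m and angle between the y axis of each of marker_black, pen_white and the z axis of stand, either way round below 0.17 rad); the robot touches nothing.
It fails at once if the black-capped marker or the white pen is pulled out of the stand (z of marker_black in the frame of stand above 0.115 m or z of pen_white in the frame of stand above 0.118 m).
It fails at once if the beaker is knocked over (angle between beaker's own z axis and vertical above 0.6 rad).
It also fails if it takes over 42 s, if anything falls off the work surface, if the arm or the gripper's body presses on something with over 40 N, if the wrist force passes 120 N, or if a joint passes its speed limit or range.

## Working session

There is one attempt and no reset: what is moved stays moved. The work goes in short steps, Python scripts to look and compute and a tool call to move; the robot and the scene stay as the last step left them, time stands still between calls to the robot, and variables do not carry over. Pictures are saved under pics/ and viewed, at most 10 in all, crops included, and the job is handed in when it is done.

Besides the shell and the picture viewer there is one more tool, called after "Request:" as name(argument=value, ...) on one line, values as JSON. play_rows: Moves the arm, as the interface text tells. Its arguments: {"type":"object","properties":{"commands":{"type":"array","items":{"type":"array","items":{"type":"number"}}},"force":{"type":"number"}},"required":["commands"]}

```bash
mkdir -p pics; cat > h.py <<'E'
import numpy as np, cv2
from station import ctrl
def grab(n):
    m=ctrl.camera_model(n); return ctrl.camera(n),m
def K(m): return np.array([[m['fx'],0,m['cx']],[0,m['fy'],m['cy']],[0,0,1]]),np.array(m['distortion'],float)
def ray(m,uv):
    k,d=K(m);p=cv2.undistortPoints(np.array([[uv]],float),k,d)[0,0]
    R=cv2.Rodrigues(np.array(m['rvec'],float))[0];t=np.array(m['tvec'],float).ravel()
    return -R.T@t, R.T@np.array([p[0],p[1],1])
def onz(m,uv,z):
    o,d=ray(m,uv); return o+d*(z-o[2])/d[2]
def proj(m,P):
    k,d=K(m);return cv2.projectPoints(np.array([P],float),np.array(m['rvec'],float),np.array(m['tvec'],float),k,d)[0][0,0]
def tri(a,b):
    (o1,d1),(o2,d2)=a,b
    s=np.linalg.lstsq(np.c_[d1,-d2],o2-o1,rcond=None)[0]
    p,q=o1+s[0]*d1,o2+s[1]*d2;return (p+q)/2,np.linalg.norm(p-q)
E
python3 - <<'E'
from h import *
a,m=grab('scene');b,n=grab('top')
cv2.imwrite('pics/scene.png',a);cv2.imwrite('pics/top.png',b)
np.save('s.npy',a);np.save('t.npy',b)
print(ray(m,(320,240)),ray(n,(320,240)));print(ctrl.get_obs())
E
```

```text
(array([ 0.10179471, -0.44509216,  0.57586915]), array([ 0.45247092,  0.68744635, -0.56813467])) (array([0.31041022, 0.1192558 , 0.95949506]), array([ 0.16819586,  0.00352138, -0.98578019]))
{'time_s': 0.1, 'qpos': array([ 1.07243736e+00,  3.00395442e-01,  1.52148447e+00, -1.21761025e-05,
        1.32071594e+00, -6.66126677e-02]), 'joint_vel': array([-2.85480586e-04, -1.05695166e-03, -7.36112409e-05,  1.50891822e-03,
        2.07325356e-03,  5.68246335e-04]), 'tau': array([ 6.10006646e-04, -5.32640147e+01, -3.53281975e+01,  7.09775789e-02,
        2.34594400e-02, -7.25219735e-06]), 'ee_pos': array([0.23005534, 0.49932572, 0.2049687 ]), 'eef_rot': array([-3.14059090e+00, -5.50081174e-05,  2.70984934e+00]), 'force': array([-0.08685509, -0.31462443, -0.12457366]), 'moment': array([-0.03454683, -0.00944778,  0.01202084]), 'grip_force': 0.0, 'grip_width': 0.09422431537599783}
```

View pics/scene.png

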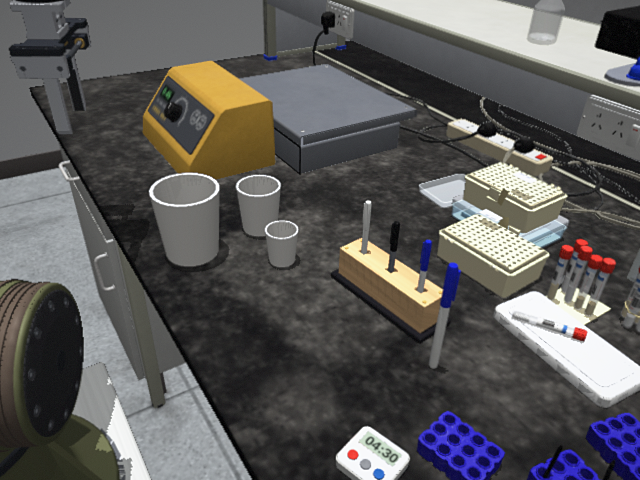

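View pics/top.png

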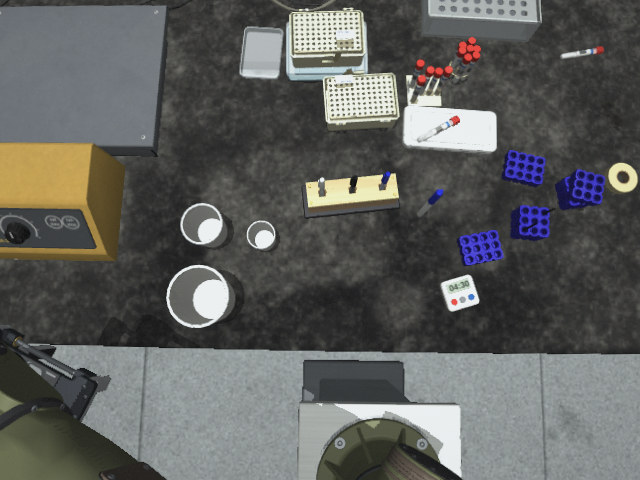

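Candidates for the marker: the blue-capped one in the stand (scene 427,248 / top 386,177) or the larger free-standing blue one (scene 450,285 / top 437,195). I choose the one in the stand. 
Candidates for the beaker: large (scene 185,220), middle (258,205; top 203,224) and small (282,245). I choose the middle one.

```bash
python3 - <<'E'
from h import *
a=np.load('s.npy');b=np.load('t.npy');m=ctrl.camera_model('scene');n=ctrl.camera_model('top')
def blue(im):
    h=cv2.cvtColor(im,cv2.COLOR_BGR2HSV);return cv2.inRange(h,(110,150,60),(130,255,255))
for nm,im in(('s',a),('t',b)):
    k,l,s,c=cv2.connectedComponentsWithStats(blue(im))
    for i in range(1,k):
        if s[i,4]>15: print(nm,s[i],c[i].round(1))
# wood top face in top view
h=cv2.cvtColor(b,cv2.COLOR_BGR2HSV);w=cv2.inRange(h,(12,50,120),(32,200,255));w[:160]=0;w[220:]=0;w[:,:290]=0;w[:,410:]=0
c=max(cv2.findContours(w,0,2)[0],key=cv2.contourArea);r=cv2.minAreaRect(c)
print(r,[onz(n,p,.06).round(4) for p in cv2.boxPoints(r)])
x=cv2.resize(a[190:340,320:480],(640,600),interpolation=cv2.INTER_CUBIC)[:, :480]
p=cv2.resize(b[190:265,170:290],(480,300),interpolation=cv2.INTER_CUBIC)
q=cv2.resize(b[160:220,295:415],(480,240),interpolation=cv2.INTER_CUBIC)
cv2.imwrite('pics/c1.png',np.hstack([cv2.resize(a[190:340,330:450],(320,400)),cv2.resize(np.vstack([p,q]),(400,450))[:400]]))
E
```

```text
s [336  45  11   5  35] [340.8  47. ]
s [264  54  13   7  49] [269.8  57.6]
s [627  56  13  24 169] [634.9  70.7]
s [420 239  12  32 252] [425.3 254.3]
s [441 263  20  45 544] [450.1 284.4]
s [ 417  411   88   69 3818] [459.  449.1]
s [ 587  413   53   67 2095] [619.1 441. ]
s [ 527  449   73   31 1264] [563.7 468.2]
t [ 502  150   43   36 1131] [523.6 167.8]
t [ 555  169   50   40 1441] [580.3 189.4]
t [382 171   8  13  54] [385.6 176.6]
t [429 189  14  15 108] [435.6 196.1]
t [ 511  205   39   36 1127] [530.  222.6]
t [ 458  230   45   36 1188] [480.1 247.3]
((351.7739562988281, 189.8751220703125), (25.47327995300293, 91.27220916748047), 83.92753601074219) [array([0.58  , 0.1544, 0.06  ]), array([ 0.6038, -0.0263,  0.06  ]), array([ 0.5517, -0.0311,  0.06  ]), array([0.5285, 0.1478, 0.06  ])]
```

View pics/c1.png

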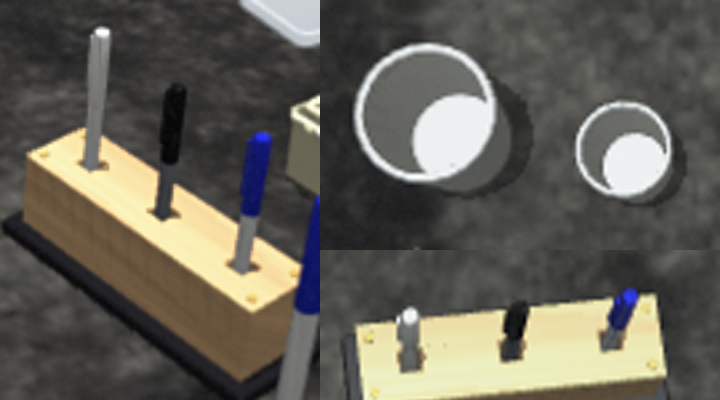

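The crop confirms the choice: the thin blue marker is in the right-end hole (top 386,177), with white and black beside it. The middle beaker's rim is centred near top (202,224). Next I'll triangulate both.

```bash
python3 - <<'E'
from h import *
a=np.load('s.npy');b=np.load('t.npy');m=ctrl.camera_model('scene');n=ctrl.camera_model('top')
print('cap mid',tri(ray(m,(425.3,254.3)),ray(n,(385.6,176.6))))
print('cap top',tri(ray(m,(428,241)),ray(n,(387.8,172.5))),onz(n,(387.8,172.5),.146),onz(m,(428,241),.146))
g=cv2.cvtColor(b,cv2.COLOR_BGR2GRAY)
# rim: bright ring, outer contour of bright mask
for (x0,y0,x1,y1),z in(((175,198,232,252),.09),((242,215,282,255),.06),((160,260,240,330),.13)):
    w=cv2.inRange(g[y0:y1,x0:x1],195,255)
    c=np.vstack(cv2.findContours(w,0,1)[0]);c=cv2.convexHull(c)
    e=cv2.fitEllipse(c);ce=np.array(e[0])+(x0,y0)
    P=onz(n,ce,z);Q=onz(n,ce+(e[1][0]/2,0),z);print(e,ce,P.round(4),'diam',2*np.linalg.norm(P-Q), 'proj scene',proj(m,P))
E
```

```text
cap mid (array([0.57492114, 0.0029671 , 0.1198919 ]), np.float64(0.001653088580988732))
cap top (array([0.57529027, 0.00223718, 0.14294473]), np.float64(0.002041254424959914)) [0.57521323 0.00210368 0.146     ] [ 0.57078047 -0.00074599  0.146     ]
((26.04536247253418, 25.261451721191406), (39.74190139770508, 41.595394134521484), 50.9769172668457) [201.04536247 223.26145172] [0.4866 0.348  0.09  ] diam 0.07546054212999356 proj scene [257.79884483 183.8438467 ]
((18.522680282592773, 19.153331756591797), (27.54962921142578, 28.09881591796875), 57.857421875) [260.52268028 234.15333176] [0.4732 0.2384 0.06  ] diam 0.05363308890734005 proj scene [281.21379778 229.24653408]
((37.153072357177734, 35.92136764526367), (60.855857849121094, 63.3713264465332), 39.54366683959961) [197.15307236 295.92136765] [0.3481 0.3363 0.13  ] diam 0.10738480931438943 proj scene [183.54540328 185.49799357]
```

Request:
play_rows(commands=[[0,0,0,0,0,6.4,-1],[0,0,0,0,0,6.4,-1],[0,0,0,0,0,6.4,-1],[0,0,0,0,0,6.4,-1],[0,0,0,0,0,6.4,-1],[0,0,0,0,0,6.4,-1],[0,0,0,0,0,6.4,-1],[0,0,0,0,0,6.4,-1],[0,0,0,0,0,6.6,-1]], force=15)

```text
time_s: 0.85
ee_pos: [0.2301, 0.4994, 0.2051]
eef_rot: [-3.141, 0.001, 1.696]
force: [0.7, -0.1, -0.0]
grip_width: 0.094
grip_force: 0.0
```

Request:
play_rows(commands=[[-0.015,0.0077,0,0,0,0,-1],[-0.0299,0.0154,0,0,0,0,-1],[-0.0299,0.0154,0,0,0,0,-1],[-0.0299,0.0154,0,0,0,0,-1],[-0.0299,0.0154,0,0,0,0,-1],[-0.0299,0.0154,0,0,0,0,-1],[-0.0299,0.0154,0,0,0,0,-1],[-0.0299,0.0154,0,0,0,0,-1],[-0.0299,0.0154,0,0,0,0,-1],[-0.0299,0.0154,0,0,0,0,-1],[-0.0299,0.0154,0,0,0,0,-1],[-0.0299,0.0154,0,0,0,0,-1],[-0.0299,0.0154,0,0,0,0,-1],[-0.0299,0.0154,0,0,0,0,-1],[-0.0299,0.0154,0,0,0,0,-1],[-0.0299,0.0154,0,0,0,0,-1],[-0.0299,0.0154,0,0,0,0,-1],[-0.0299,0.0154,0,0,0,0,-1],[-0.015,0.0077,0,0,0,0,-1],[0,0,0,0,0,0,-1]])

```text
time_s: 2.52
ee_pos: [0.5759, -0.001, 0.2045]
eef_rot: [-3.14, 0.0, 1.698]
force: [-0.1, -0.7, -1.5]
grip_width: 0.0939
grip_force: 0.0
```

```bash
python3 - <<'E'
from h import *
from scipy.spatial.transform import Rotation as Ro
w,m=grab('wrist');s,ms=grab('scene');np.save('w.npy',w);o=ctrl.get_obs()
R=Ro.from_euler('xyz',o['eef_rot']).as_matrix();print(o['ee_pos'],o['eef_rot'],o['qpos'])
for T in([.5751,.0022,.106],[.5751,.0022,.146]):print('tool delta',R.T@(np.array(T)-o['ee_pos']),'px',proj(m,T))
for x,y in((.567,.061),(.559,.12)):print(proj(m,[x,y,.15]))
cv2.imwrite('pics/w1.png',w)
E
```

```text
[0.57464006 0.00167407 0.20483736] [-3.14045934e+00 -3.13364014e-04  1.70012054e+00] [-6.08657753e-02  3.56116089e-01  1.44812919e+00  9.60455676e-05
  1.33851949e+00 -1.90212331e-01]
tool delta [0.00043125 0.00063594 0.09883684] px [320.76932043 232.68559637]
tool delta [0.00044378 0.00059061 0.05883687] px [320.51047836 247.10884334]
[319.437564   163.21197631]
[318.47953532  66.75404107]
```

View pics/w1.png

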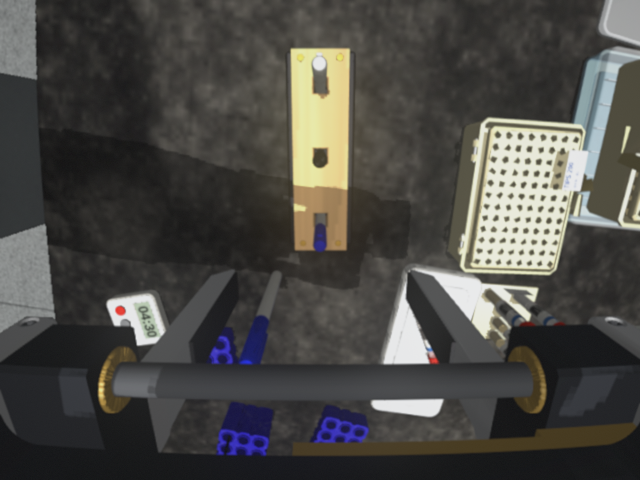

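The wrist view shows the cap at (320,245), as predicted, with the row aligned. The large free-standing marker (foot 277,275) sits close to the left finger, so I'll locate it before going down.

```bash
python3 - <<'E'
from h import *
m=ctrl.camera_model('scene');n=ctrl.camera_model('top');w=ctrl.camera_model('wrist')
print(onz(m,(435,366),0),onz(w,(277,274),0),tri(ray(m,(452,265)),ray(n,(440,190))))
o=ctrl.get_obs()['ee_pos'];print(proj(w,o),[proj(w,o+np.array(d)) for d in([-.047,0,0],[-.06,0,0],[.06,0,0])])
E
```

```text
[ 0.53477072 -0.08597756  0.        ] [ 5.31978494e-01 -8.01870039e-02  5.55111512e-17] (array([ 0.53442234, -0.08319404,  0.1737223 ]), np.float64(0.004921282342022787))
[320.6383934  283.99760382] [array([236.6916892 , 273.73844012]), array([213.48335307, 270.83731182]), array([425.58260986, 296.31478491])]
```

Request:
play_rows(commands=[[0.0004,0.0006,0.007,0,0,0,-1],[0,0,0.012,0,0,0,-1],[0,0,0.012,0,0,0,-1],[0,0,0.012,0,0,0,-1],[0,0,0.012,0,0,0,-1],[0,0,0.012,0,0,0,-1],[0,0,0.012,0,0,0,-1],[0,0,0.012,0,0,0,-1],[0,0,0.007,0,0,0,-1],[0,0,0,0,0,0,-1],[0,0,0,0,0,0,1],[0,0,0,0,0,0,1],[0,0,0,0,0,0,1],[0,0,0,0,0,0,1],[0,0,0,0,0,0,1],[0,0,0,0,0,0,1],[0,0,0,0,0,0,1],[0,0,0,0,0,0,1],[0,0,0,0,0,0,1],[0,0,0,0,0,0,1]], force=15)

```text
time_s: 4.28
ee_pos: [0.5755, 0.0022, 0.1074]
eef_rot: [-3.142, 0.0, 1.701]
force: [0.8, -0.8, -0.4]
grip_width: 0.031
grip_force: 0.0
```

Request:
play_rows(commands=[[0,0,0,0,0,0,1],[0,0,0,0,0,0,1],[0,0,0,0,0,0,1],[0,0,0,0,0,0,1],[0,0,0,0,0,0,1],[0,0,0,0,0,0,1],[0,0,0,0,0,0,1],[0,0,0,0,0,0,1]])

```text
time_s: 4.95
ee_pos: [0.5753, 0.0022, 0.1074]
eef_rot: [-3.141, -0.0, 1.701]
force: [-2.0, -0.5, 0.5]
grip_width: 0.0101
grip_force: 15.0
```

Request:
play_rows(commands=[[0,0,-0.005,0,0,0,1],[0,0,-0.01,0,0,0,1],[0,0,-0.012,0,0,0,1],[0,0,-0.012,0,0,0,1],[0,0,-0.012,0,0,0,1],[0,0,-0.012,0,0,0,1],[0,0,-0.012,0,0,0,1],[0,0,-0.012,0,0,0,1],[0,0,-0.012,0,0,0,1],[0,0,-0.012,0,0,0,1],[0,0,-0.012,0,0,0,1],[0,0,-0.012,0,0,0,1],[0,0,-0.012,0,0,0,1],[0,0,-0.012,0,0,0,1],[0,0,-0.01,0,0,0,1],[0,0,-0.005,0,0,0,1],[0,0,0,0,0,0,1]])

```text
time_s: 6.37
ee_pos: [0.5757, 0.0022, 0.2828]
eef_rot: [3.14, 0.0, 1.701]
force: [0.5, 1.0, -0.9]
grip_width: 0.0106
grip_force: 15.0
```

```bash
python3 - <<'E'
from h import *
from scipy.spatial.transform import Rotation as Ro
s,ms=grab('scene');o=ctrl.get_obs();R=Ro.from_euler('xyz',o['eef_rot']).as_matrix()
print(o['ee_pos'],o['grip_width'],o['grip_force'],'delta',R.T@(np.array([.486,.3475,.272])-o['ee_pos']))
cv2.imwrite('pics/s2.png',cv2.resize(s[80:350,200:520],(640,540)))
E
```

```text
[0.57552067 0.00223688 0.28170906] 0.010348298084225485 14.999580681324005 delta [ 0.35396558 -0.04393332  0.00964716]
```

View pics/s2.png

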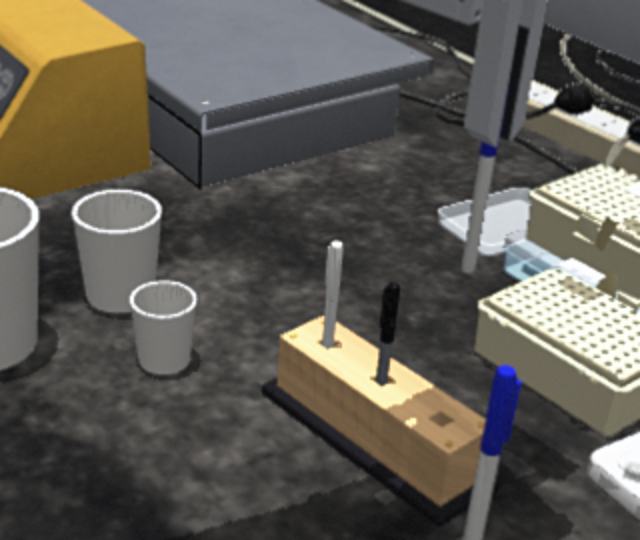

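The marker is held upright and clear of the stand, with its foot at crop (469,272). The other two pens are still seated. Now I'll carry it to the beaker.

Request:
play_rows(commands=[[0.0118,-0.0015,0,0,0,0,1],[0.0236,-0.0029,0,0,0,0,1],[0.0236,-0.0029,0,0,0,0,1],[0.0236,-0.0029,0,0,0,0,1],[0.0236,-0.0029,0,0,0,0,1],[0.0236,-0.0029,0,0,0,0,1],[0.0236,-0.0029,0,0,0,0,1],[0.0236,-0.0029,0,0,0,0,1],[0.0236,-0.0029,0,0,0,0,1],[0.0236,-0.0029,0,0,0,0,1],[0.0236,-0.0029,0,0,0,0,1],[0.0236,-0.0029,0,0,0,0,1],[0.0236,-0.0029,0,0,0,0,1],[0.0236,-0.0029,0,0,0,0,1],[0.0236,-0.0029,0,0,0,0,1],[0.0118,-0.0015,0,0,0,0,1],[0,0,0,0,0,0,1],[0,0,0,0,0,0,1]])

```text
time_s: 7.92
ee_pos: [0.486, 0.3475, 0.2809]
eef_rot: [-3.141, 0.001, 1.702]
force: [0.3, 0.0, -0.6]
grip_width: 0.0102
grip_force: 15.0
```

```bash
python3 - <<'E'
from h import *
s,ms=grab('scene');w,mw=grab('wrist');o=ctrl.get_obs()
print(o['ee_pos'],o['eef_rot'],o['grip_width'],proj(mw,[.486,.3475,.09]),proj(ms,o['ee_pos']-[0,0,.096]))
cv2.imwrite('pics/s3.png',np.hstack([cv2.resize(s[50:290,130:350],(380,414)),cv2.resize(w,(400,414))]))
E
```

```text
[0.48653153 0.34664608 0.28133603] [-3.14142538e+00  3.01756578e-04  1.70020881e+00] 0.010084686313252671 [321.16843105 212.96272441] [256.01843821 134.38384062]
```

View pics/s3.png

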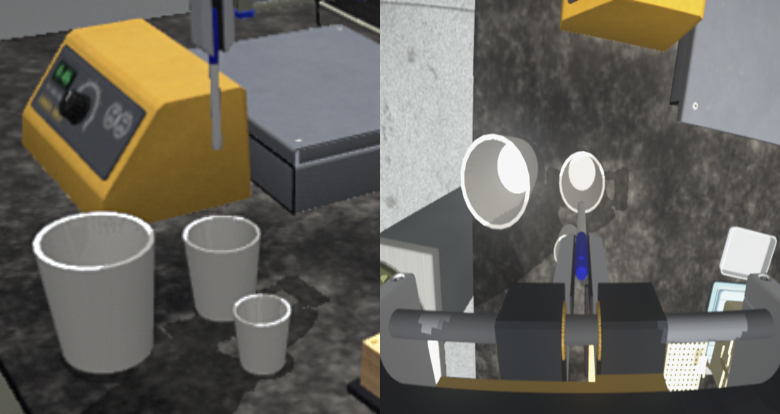

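The scene and wrist views agree: the marker hangs over the middle beaker, whose rim centre is at wrist (323,211) against (321,213) predicted. I'll lower it.

Request:
play_rows(commands=[[0,0,0.006,0,0,0,1],[0,0,0.012,0,0,0,1],[0,0,0.012,0,0,0,1],[0,0,0.012,0,0,0,1],[0,0,0.012,0,0,0,1],[0,0,0.012,0,0,0,1],[0,0,0.012,0,0,0,1],[0,0,0.012,0,0,0,1],[0,0,0.012,0,0,0,1],[0,0,0.012,0,0,0,1],[0,0,0.012,0,0,0,1],[0,0,0.012,0,0,0,1],[0,0,0.012,0,0,0,1],[0,0,0.012,0,0,0,1],[0,0,0.012,0,0,0,1],[0,0,0.008,0,0,0,1],[0,0,0,0,0,0,1],[0,0,0,0,0,0,1]])

```text
time_s: 9.52
ee_pos: [0.4862, 0.3476, 0.0989]
eef_rot: [-3.141, 0.0, 1.701]
force: [0.8, -0.1, -0.1]
grip_width: 0.0104
grip_force: 15.0
```

```bash
python3 - <<'E'
from h import *
s,ms=grab('scene');t,mt=grab('top')
cv2.imwrite('pics/s4.png',np.hstack([cv2.resize(s[110:270,140:320],(450,400)),cv2.resize(t[180:320,150:280],(350,400))]))
print(ctrl.get_obs()['ee_pos'],ctrl.get_obs()['force'])
E
```

```text
[0.48629232 0.34757809 0.09918841] [ 0.32185775  0.26110798 -0.06867451]
```

View pics/s4.png

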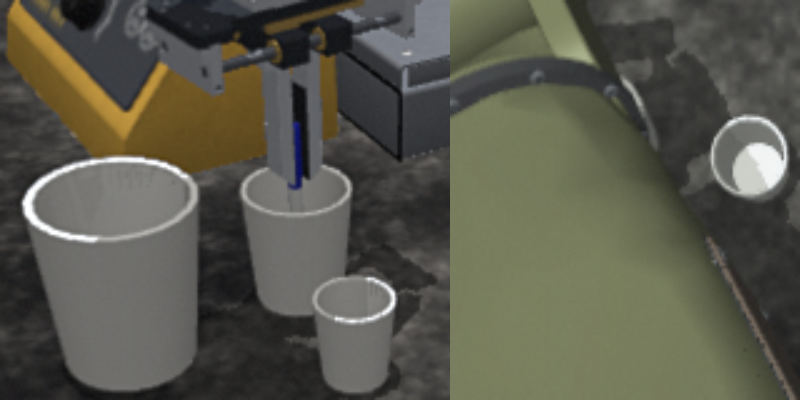

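The marker is inside the upright beaker, with the fingers just above the rim (crop 297,190). I'll open part way and rise.

Request:
play_rows(commands=[[0,0,0,0,0,0,0.2],[0,0,0,0,0,0,0.2],[0,0,0,0,0,0,0.2],[0,0,0,0,0,0,0.2],[0,0,0,0,0,0,0.2],[0,0,0,0,0,0,0.2],[0,0,0,0,0,0,0.2],[0,0,-0.005,0,0,0,0.2],[0,0,-0.01,0,0,0,0.2],[0,0,-0.01,0,0,0,0.2],[0,0,-0.012,0,0,0,0.2],[0,0,-0.012,0,0,0,0.2],[0,0,-0.012,0,0,0,0.2],[0,0,-0.015,0,0,0,0.2],[0,0,-0.015,0,0,0,0.2],[0,0,-0.015,0,0,0,0.2],[0,0,-0.015,0,0,0,0.2],[0,0,-0.005,0,0,0,0.2],[0,0,0,0,0,0,0.2],[0,0,0,0,0,0,0.2]])

```text
time_s: 11.28
ee_pos: [0.4862, 0.3475, 0.2253]
eef_rot: [-3.142, 0.0, 1.701]
force: [0.1, 0.3, 0.2]
grip_width: 0.0378
grip_force: 0.0
```

```bash
python3 - <<'E'
from h import *
s,ms=grab('scene')
cv2.imwrite('pics/s5.png',cv2.resize(s[90:350,140:480],(680,520)))
o=ctrl.get_obs();print(o['ee_pos'],o['force'],o['grip_width'],o['time_s'])
E
```

```text
[0.48601601 0.3474218  0.22472821] [ 0.42438557 -0.13480149 -0.21606567] 0.03776997093287635 11.3333
```

View pics/s5.png

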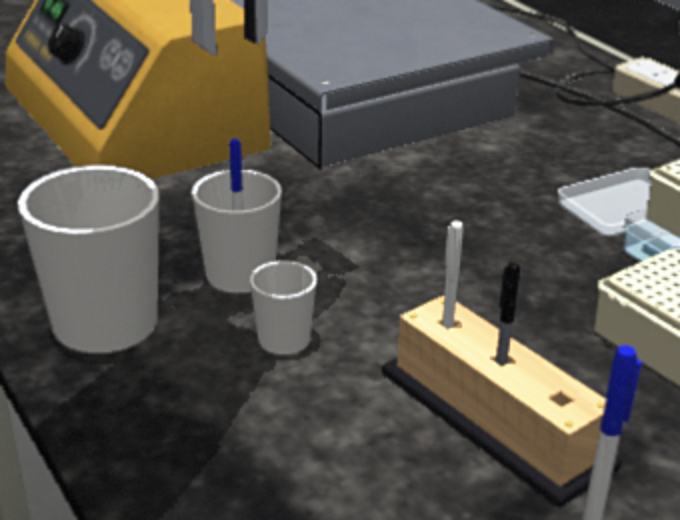

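The marker stands in the middle beaker with its cap at crop (236,165). The beaker is upright, and the white and black pens are in the stand. I'll let it settle before handing in.

Request:
play_rows(commands=[[0,0,0,0,0,0,0.2],[0,0,0,0,0,0,0.2],[0,0,0,0,0,0,0.2],[0,0,0,0,0,0,0.2],[0,0,0,0,0,0,0.2],[0,0,0,0,0,0,0.2],[0,0,0,0,0,0,0.2],[0,0,0,0,0,0,0.2],[0,0,0,0,0,0,0.2],[0,0,0,0,0,0,0.2],[0,0,0,0,0,0,0.2],[0,0,0,0,0,0,0.2],[0,0,0,0,0,0,0.2],[0,0,0,0,0,0,0.2],[0,0,0,0,0,0,0.2],[0,0,0,0,0,0,0.2],[0,0,0,0,0,0,0.2],[0,0,0,0,0,0,0.2],[0,0,0,0,0,0,0.2],[0,0,0,0,0,0,0.2]])

```text
time_s: 13.0
ee_pos: [0.4863, 0.3476, 0.2254]
eef_rot: [-3.142, 0.0, 1.701]
force: [0.3, -0.6, -0.6]
grip_width: 0.0377
grip_force: 0.0
```

```bash
python3 - <<'E'
from h import *
a,_=grab('scene')
for i in range(5): b,_=grab('scene')
c=cv2.absdiff(a,b)[140:260,220:300]; print((c>25).sum())
cv2.imwrite('pics/s6.png',cv2.resize(b[130:260,210:320],(440,520)))
E
```

```text
9
```

View pics/s6.png

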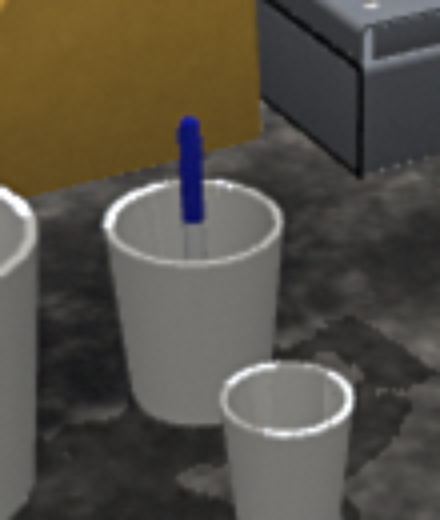

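The marker stands still in the beaker, with its cap at crop (190,170).

```bash
python3 -c "
from station import ctrl
print(ctrl.hand_in())"
```

```text
the job is handed in; nothing more can be done
None
```

The blue-capped marker is in the middle beaker, which is upright, the black marker and white pen are still in the stand, and the job was handed in at about 13 s; no verdict came back.

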